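# Reset the bench stop and lock its jam nut

## Task

On the bench stop with the blue base, loosen the jam nut by swinging its lever about 60 degrees anticlockwise (seen from above), then turn the adjuster screw until its red pointer lines up with the white line on the dial, and then retighten the nut by swinging its lever clockwise fully home, leaving the pointer on the line. Leave the yellow stop alone.

Things in the scene. Friction and masses are not known exactly. Their poses are not given: they have to be found in the camera images.
- blue_stop: The stop to be set: blue base plate 165 x 124 x 18 mm bolted to the bench, left or right, turned up to 25 degrees. On it a dark dial 112 mm across (top at 30 mm), a brass hexagonal jam nut and, above it on the same upright axis, the adjuster screw. Origin: on that axis at bench height; z up, x towards the white line on the dial (34 to 54 mm from the axis).
- yellow_stop: A second bolted stop of exactly the same build but with a yellow base plate, with its own nut lever and adjuster; origin and axes as for the blue stop. A bystander to be left alone.
- jam_nut (a joint): Blue stop's nut, rad: 0 tight, grows anticlockwise seen from above, end 1.31; starts under 0.06. Its lever (12 mm thick, level, 54 mm above bench) points 150 degrees + this angle anticlockwise from the base's x. At its end, 95 mm from the axis, an upright round black grip pin, 14 mm thick, rises to 108 mm. Moving the pin round the axis takes 3 N; it stays where left.
- adjuster (a joint): Blue stop's screw, rad: angle of its red pointer anticlockwise (from above) of the white line, 0 on it; turns -0.7 to 1.6, starts 0.7 to 1.35. Its head, centred on the axis, is an upright aluminium bar 64 mm long, 12 mm thick, 83 to 107 mm above bench, lying along the pointer; red end 46 mm from axis, needle down to the dial. Turns with 0.12 N m; stays where left.

How it is judged:
By the outcome, as a careful person would: the job done as asked, in the order asked, and still so for the second after the job is handed in, with the robot touching nothing.
It also fails if it takes over 64 s, if anything falls off the work surface, if the arm or the gripper's body presses on something with over 40 N, if the wrist force passes 120 N, or if a joint passes its speed limit or range.

## Robot

A 7-joint arm with a two-finger parallel gripper is mounted at the origin on the work surface. World frame = base frame: x ahead of the robot, y to its left, z up, the work surface at z = 0. Lengths are in m, angles in rad, forces in N, time in s.
With the tool pointing down it reaches from about 0.4 to 0.9 m from the base axis. Payload 5.6 kg.
Tool frame: the origin (TCP) lies midway between the tips of the shut fingers; the grasp point (between the pads) lies 19 mm behind it; z points along the fingers, y is the line along which they close (so a half turn about z gives the same grasp; the last joint's range is limited). The gripper opens to 92 mm and grips with 3 to 60 N. Pads are 20 mm wide; open, the fingers measure 128 mm over their backs; the gripper's body (75 mm by 189 mm) begins 69 mm behind the grasp point.
Start: joints at [-1.288, 0.468, -0.012, 1.603, 0.006, 1.071, -0.056], TCP at [0.208, 0.616, 0.178] pointing down, gripper open.
Joint ranges: [-2.53, 2.53], [-0.31, 2.02], [-1.57, 1.55], [0.28, 2.44], [-1.29, 4.43], [0.15, 1.84], [-2.92, 2.92]. Speed limits (rad/s): [2.57, 2.57, 3.14, 3.14, 3.14, 3.14, 3.14].

## Interface

Orientations are given as a 3x3 rotation matrix whose columns are the frame's x, y, z axes.
In Python, from station import env, effector, solver, viewer, workorder, search_frame, tip_of gives the robot as it stands. Calls block until the motion is done:
- env.reach(position, orientation): joint-space move of the TCP to a pose.
- env.movel(position, frame=None, rate=0.15): straight line of the TCP; frame=None keeps the orientation; rate is the mean speed in m/s.
- env.goto_joints(angles): joint-space move.
- effector.release() and effector.grasp(squeeze=None): open the fingers fully, or close them until they stop; squeeze is the grip in N (None keeps the last).
- env.pause(seconds).
- solver.inverse_kinematics(position, orientation): joint angles nearest the present ones, or None.
- env.sense(): the state.
- viewer.read_camera(name): name is "side" or "top"; returns (picture, depth): 480x640x3 uint8, red, green, blue; 480x640 float32, m along the optical axis (not along the pixel's ray), 0 where there is no reading.
- viewer.camera_info(name): a dict with "intrinsics" (3x3 intrinsics, pixels), "eye" and "rotation" of the camera in the world. Camera axes: x right, y up, looking along -z (the intrinsics and any distortion apply to the point x, -y, -z); pixel columns grow to the right and rows downward; lengths in m; the calibration is good to about 2 mm. A picture is of the moment at which its call begins. camera_info takes no time and is no camera call.
A pose or a line that the arm cannot do raises env.PlanningError and nothing moves.
- workorder.finish_job(): hands the job in; it is judged then, once.
Trained networks look in the newest picture that a camera, given by its name, has taken for a name from the list of things; names that differ only in an ending like _2 or _b are one class to them, and where a whole thing is asked for, a point or a joint stands for the part that bears it (a point fixed in the world has none). Each returns a list of dicts, best first, with "score" (0 to 1); they miss things now and then, are a little off and sometimes report something else, mostly with a low value. They report only what shows in the picture. A call takes as long as a camera call.
- search_frame(camera, name): "at" ([x, y, z] in m, in world coordinates, good to about 4 mm: the middle of the surface that is visible of it).
- tip_of(camera, name): "at" ([x, y, z] in m, in world coordinates, good to about 4 mm: a listed point, or the origin of a listed thing).
The state is a dict: "t": time; "joint_positions": joint angles; "joint_velocities": joint speeds; "tau": joint torques, N m; "ee_pos": TCP position; "tcp_rot": TCP orientation; "wrist_force": force on the tool from outside, world axes, zero at the start; "moment": the same for the moment, N m; "gripper_width": finger opening in m; "grasp_force": force on a finger pad.
Only numpy, scipy, OpenCV 4.12 (cv2) and the standard library are available. Lean on these libraries where they do the work, as an engineer would, in place of code of your own. Each camera call takes 0.05 s, during which the arm holds its last target. There are 200 camera calls.

## Working session

There is one attempt and no reset: what is moved stays moved. The work goes in short steps, each a Python script; the robot and the scene stay as the last script left them, time stands still between calls to the robot, and variables do not carry over. Pictures are saved under pics/ and viewed, at most 10 in all, crops included, and the job is handed in when it is done.

```bash
ls; mkdir -p pics; python3 - <<'E'
from station import env, effector, solver, viewer, search_frame, tip_of
import cv2, numpy as np
for c in ("top","side"):
    p,d=viewer.read_camera(c); cv2.imwrite(f"pics/{c}0.png",p[:,:,::-1]); np.savez(f"{c}0.npz",p=p,d=d)
    i=viewer.camera_info(c); print(c,{k:np.round(v,3).tolist() if not isinstance(v,(str,dict)) else v for k,v in i.items()})
    for n in ("blue_stop","yellow_stop","jam_nut","adjuster"):
        for f in (search_frame,tip_of):
            try: print(c,n,f.__name__,[(np.round(r["at"],3).tolist(),round(r["score"],2)) for r in f(c,n)][:3])
            except Exception as e: print(c,n,f.__name__,e)
print(env.sense()["t"])
E
```

```text
pics
top {'intrinsics': [[524.446, 0.0, 331.687], [0.0, 524.446, 237.808], [0.0, 0.0, 1.0]], 'eye': [0.477, 0.015, 0.747], 'rotation': [[-0.006, 0.989, -0.147], [-1.0, -0.002, 0.03], [0.03, 0.147, 0.989]]}
top blue_stop call [([0.596, 0.238, 0.033], 0.71)]
top blue_stop call [([0.588, 0.246, 0.006], 0.88)]
top yellow_stop call [([0.569, -0.172, 0.032], 0.62)]
top yellow_stop call [([0.563, -0.176, 0.004], 0.68)]
top jam_nut call [([0.558, 0.275, 0.065], 0.96)]
top jam_nut call it knows: blue_stop, yellow_stop
top adjuster call [([0.588, 0.247, 0.109], 0.57)]
top adjuster call it knows: blue_stop, yellow_stop
side {'intrinsics': [[512.117, 0.0, 318.377], [0.0, 512.117, 235.452], [0.0, 0.0, 1.0]], 'eye': [0.249, 0.469, 0.647], 'rotation': [[-0.835, 0.399, -0.378], [-0.55, -0.617, 0.563], [-0.008, 0.678, 0.735]]}
side blue_stop call [([0.583, 0.26, 0.029], 0.66)]
side blue_stop call [([0.59, 0.247, -0.003], 0.96)]
side yellow_stop call [([0.56, -0.167, 0.027], 0.66)]
side yellow_stop call [([0.561, -0.181, -0.003], 0.58)]
side jam_nut call []
side jam_nut call it knows: blue_stop, yellow_stop
side adjuster call [([0.588, 0.254, 0.1], 0.57)]
side adjuster call it knows: blue_stop, yellow_stop
0.7
```

View pics/top0.png

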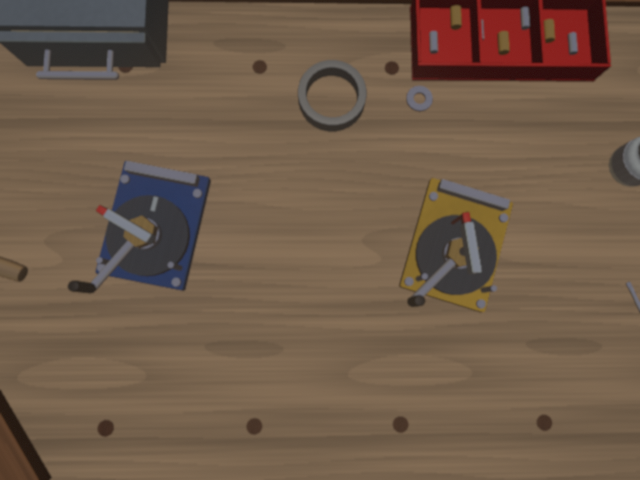

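View pics/side0.png

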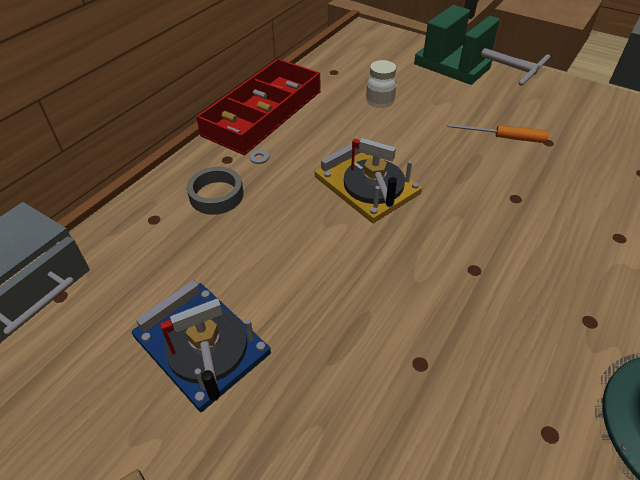

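Top view: blue stop on the left, with the axis near px (145,235), white line (154,203), red pointer end (101,210) and black lever pin top about (75,287). The side view agrees: blue stop near (205,345), pin (210,385), red end (168,327). I'll measure these with the depth clouds from both cameras.

```bash
cat > h.py <<'E'
import numpy as np, cv2
from station import env, effector, solver, viewer, workorder, search_frame, tip_of
def cloud(c,p,d):
    i=viewer.camera_info(c);K=np.array(i["intrinsics"]);v,u=np.mgrid[:480,:640]
    P=np.stack([(u-K[0,2])/K[0,0]*d,-(v-K[1,2])/K[1,1]*d,-d],-1)@np.array(i["rotation"]).T+np.array(i["eye"])
    P[d==0]=np.nan
    return P
def measure(c,p,d,ax):
    """pointer / line / pin angles (deg, world) about axis ax"""
    P=cloud(c,p,d); hsv=cv2.cvtColor(p,cv2.COLOR_RGB2HSV).astype(int); H,S,V=[hsv[...,k] for k in range(3)]
    z=P[...,2]; q=P[...,:2]-ax; r=np.hypot(q[...,0],q[...,1]); ang=lambda m:np.degrees(np.arctan2(*np.median(q[m],0)[::-1]))
    out={}
    red=(S>150)&((H<8)|(H>172))&(r<.065)&(z>.02)
    top=(z>.098)&(z<.118)&(r<.06)
    out["ztop"]=np.nanmedian(z[top]); out["bar_c"]=P[top&(S<60)].mean(0)
    Q=q[top].astype(float); w=np.linalg.svd(Q-Q.mean(0))[2][0]
    rd=q[red&top].mean(0); w=w*np.sign(w@rd); out["bar_ang"]=np.degrees(np.arctan2(w[1],w[0])); out["red_ang"]=np.degrees(np.arctan2(rd[1],rd[0])); out["red_r"]=np.hypot(*rd)
    wl=(S<60)&(V>120)&(r>.030)&(r<.058)&(abs(z-.03)<.006)
    out["line_ang"]=ang(wl); out["line_n"]=wl.sum(); out["line_r"]=np.median(r[wl])
    pin=(V<60)&(z>.066)&(r>.075)&(r<.12); pt=pin&(z>.102)
    out["pin"]=np.median(P[pin],0); out["pintop"]=P[pt].mean(0); out["pin_ang"]=ang(pin); out["pin_r"]=np.hypot(*np.median(q[pin],0)); out["n"]=(pin.sum(),pt.sum())
    return out
E
python3 - <<'E'
from h import *
np.set_printoptions(precision=4,suppress=True)
for c in("top","side"):
    f=np.load(c+"0.npz")
    for n,ax in(("blue",[.588,.2465]),("yellow",[.562,-.1785])):
        print(c,n)
        for k,v in measure(c,f["p"],f["d"],np.array(ax)).items(): print("  ",k,v)
E
```

```text
top blue
   ztop 0.10657749934688587
   bar_c [0.5884 0.245  0.1066]
   bar_ang 59.414890238257044
   red_ang 57.94300068888429
   red_r 0.04029617944217073
   line_ang -11.039781274794477
   line_n 30
   line_r 0.045564760479795796
   pin [0.5146 0.3013 0.0984]
   pintop [0.5147 0.3046 0.1067]
   pin_ang 143.28082971723828
   pin_r 0.09159320223882958
   n (np.int64(203), np.int64(91))
top yellow
   ztop 0.1064149631934117
   bar_c [ 0.5607 -0.1788  0.1062]
   bar_ang 6.688866256516993
   red_ang 6.288016313238764
   red_r 0.037893025700768655
   line_ang nan
   line_n 0
   line_r nan
   pin [ 0.4944 -0.106   0.104 ]
   pintop [ 0.495  -0.11    0.1072]
   pin_ang 132.97403187728315
   pin_r 0.0991348054938914
   n (np.int64(95), np.int64(51))
side blue
   ztop 0.105012585924257
   bar_c [0.5869 0.2488 0.1046]
   bar_ang 58.7749314487654
   red_ang 61.29941457197979
   red_r 0.04020876945999119
   line_ang nan
   line_n 0
   line_r nan
   pin [0.5106 0.3094 0.097 ]
   pintop [0.5138 0.3079 0.1064]
   pin_ang 140.91452645731886
   pin_r 0.09972499138786158
   n (np.int64(299), np.int64(121))
side yellow
   ztop 0.10475327347494712
   bar_c [ 0.559  -0.1767  0.1042]
   bar_ang 6.6988581360266455
   red_ang 8.242028870068227
   red_r 0.03772281878900761
   line_ang -20.531144659091368
   line_n 18
   line_r 0.04318988715131675
   pin [ 0.4927 -0.106   0.0921]
   pintop [ 0.4942 -0.1089  0.1058]
   pin_ang 133.68272516622994
   pin_r 0.10030235926453382
   n (np.int64(196), np.int64(59))
  return _methods._mean(a, axis=axis, dtype=dtype,
  ret = um.true_divide(
  ret = ret.dtype.type(ret / rcount)
```

```bash
cat >> h.py <<'E'
def yaw_of(c,p,d,ax):
    """base yaw (deg) from the blue plate's edges, and the rectangle"""
    P=cloud(c,p,d); hsv=cv2.cvtColor(p,cv2.COLOR_RGB2HSV).astype(int); z=P[...,2]
    m=(abs(hsv[...,0]-112)<14)&(hsv[...,1]>120)&(abs(z-.018)<.008)&(np.hypot(P[...,0]-ax[0],P[...,1]-ax[1])<.13)
    (c0,s,a)=cv2.minAreaRect((P[m][:,:2]*1000).astype(np.float32)); 
    y=min([a+90*k for k in range(-3,3)],key=lambda t:abs(t+11)); return y,np.array(c0)/1000,s
def R(a):
    a=np.radians(a); c,s=np.cos(a),np.sin(a)
    return np.array([[c,s,0],[s,-c,0],[0,0,-1.]])
E
python3 - <<'E'
from h import *
np.set_printoptions(precision=3,suppress=True)
ax=np.array([.588,.247])
for c in("top","side"):
    f=np.load(c+"0.npz"); print(c,yaw_of(c,f["p"],f["d"],ax))
s=env.sense(); print(s["tcp_rot"],s["wrist_force"])
for a0 in (142,-38):
  for d in (0,30,60):
    t=np.radians(142+d); p=[ax[0]+.095*np.cos(t),ax[1]+.095*np.sin(t),.08]
    print(a0+d,solver.inverse_kinematics(p,R(a0+d)))
for a in (59,-11,239,169): print(a,solver.inverse_kinematics([*ax,.08],R(a)))
E
```

```text
top (-11.540000915527344, array([0.597, 0.244]), (117.16888427734375, 140.499755859375))
side (-11.375770568847656, array([0.605, 0.245]), (123.3194808959961, 164.5626220703125))
[[-0.947  0.32   0.   ]
 [ 0.32   0.947  0.   ]
 [-0.     0.    -1.   ]] [ 0.037 -0.51   0.259]
142 [-0.723  0.494  0.169  1.824 -0.108  0.833  0.407]
172 [-0.624  0.435  0.1    1.916 -0.059  0.793  0.938]
202 [-0.493  0.413  0.039  1.95  -0.022  0.78   1.513]
-38 [-1.442  0.952  1.339  1.867 -1.008  1.215 -1.987]
-8 [-1.06   0.5    0.665  1.944 -0.41   0.835 -1.884]
22 [-0.913  0.454  0.569  1.977 -0.334  0.803 -1.342]
59 [-0.812  0.591  0.501  1.737 -0.348  0.903 -0.705]
-11 [-0.931  0.633  0.677  1.745 -0.479  0.935 -1.819]
239 [-0.359  0.56  -0.124  1.704  0.085  0.883  2.082]
169 [-0.544  0.553  0.128  1.718 -0.087  0.876  1.   ]
```

```bash
cat >> h.py <<'E'
AX=np.array([.588,.247]); YAW=-11.4
def on_arc(a,z,r=.095): t=np.radians(a); return [AX[0]+r*np.cos(t),AX[1]+r*np.sin(t),z]
def tang(a,s): t=np.radians(a); return float(np.dot(s["wrist_force"][:2],[-np.sin(t),np.cos(t)]))
def swing(a0,a1,n,z,rate=.1,stop=25):
    for a in np.linspace(a0,a1,n+1)[1:]:
        env.movel(on_arc(a,z),R(a),rate=rate); s=env.sense()
        print(round(a,1),"t",round(s["t"],2),"F",np.round(s["wrist_force"],1),"tan",round(tang(a,s),1),"w",round(s["gripper_width"],4))
        if abs(tang(a,s))>stop: break
    return a
E
python3 - <<'E'
from h import *
env.reach(on_arc(141.5,.19),R(141.5)); print(env.sense()["t"])
env.movel(on_arc(141.5,.083),rate=.15); print(env.sense()["t"],env.sense()["wrist_force"])
effector.grasp(15); s=env.sense(); print(s["t"],s["gripper_width"],s["grasp_force"],s["wrist_force"])
if .010<s["gripper_width"]<.018: swing(141.5,201,6,.083)
E
```

```text
2.3
3.1667 [ 0.54759616 -0.34392721 -0.13487499]
4.5083 0.00024435977444180244 0.0 [ 0.47225842 -1.23189107 -0.21169435]
```

```bash
python3 - <<'E'
from h import *
s=env.sense(); print(s["ee_pos"],s["tcp_rot"])
ims=[]
for c,(u,v) in(("top",(100,250)),("side",(200,340))):
    p,d=viewer.read_camera(c); np.savez(c+"1.npz",p=p,d=d)
    y0,x0=max(v-110,0),max(u-140,0); q=p[y0:y0+220,x0:x0+280]; ims.append(cv2.resize(q,(400,314))); print(x0,y0)
cv2.imwrite("pics/g1.png",np.hstack(ims)[:,:,::-1])
E
```

```text
[0.51364757 0.30611257 0.08299372] [[-7.82613633e-01  6.22507751e-01 -1.19498100e-05]
 [ 6.22507751e-01  7.82613632e-01 -4.42938405e-05]
 [-1.82211748e-05 -4.21038128e-05 -9.99999999e-01]]
0 140
60 230
```

View pics/g1.png

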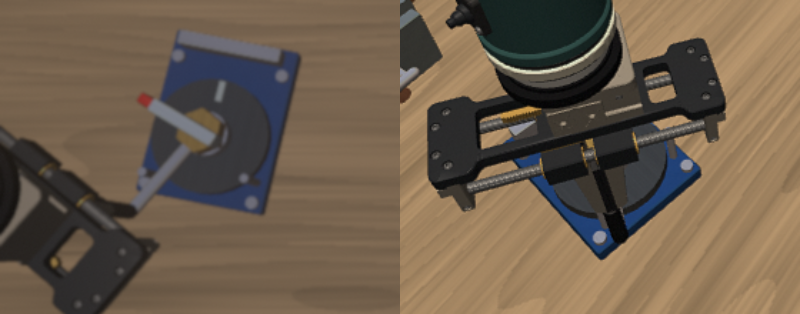

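```bash
python3 - <<'E'
from h import *
np.set_printoptions(precision=4,suppress=True)
f=np.load("side1.npz"); f0=np.load("side0.npz")
i=viewer.camera_info("side");K=np.array(i["intrinsics"]);Rc=np.array(i["rotation"])
def proj(P): q=Rc.T@(np.array(P)-i["eye"]); return K[0,2]+K[0,0]*q[0]/-q[2], K[1,2]-K[1,1]*q[1]/-q[2]
print("tcp",proj([.5136,.3061,.083]),"pin",proj([.514,.306,.108]),proj([.514,.306,.06]))
P=cloud("side",f["p"],f["d"])
for v,u in ((350,207),(365,209),(375,209),(380,210),(385,211),(390,212),(395,213)): print(u,v,P[v,u],f["p"][v,u],cloud("side",f0["p"],f0["d"])[v,u])
q=f["p"][320:420,150:270]; q0=f0["p"][320:420,150:270]
cv2.imwrite("pics/z1.png",cv2.convertScaleAbs(cv2.resize(np.hstack([q0,q]),(800,334),interpolation=cv2.INTER_NEAREST)[:,:,::-1],alpha=1.5,beta=20))
s=env.sense(); print(s["gripper_width"],s["grasp_force"])
E
```

```text
tcp (np.float64(211.61959654696156), np.float64(384.35239835819624)) pin (np.float64(207.8961445792259), np.float64(374.0046250602764)) (np.float64(214.47937196820936), np.float64(392.8895821553161))
207 350 [0.4992 0.3069 0.1769] [61 53 48] [0.5608 0.2668 0.0609]
209 365 [0.5028 0.308  0.1434] [62 56 47] [0.5465 0.2802 0.0565]
209 375 [0.5042 0.3112 0.1243] [14 13 12] [0.512  0.3063 0.1083]
210 380 [0.509  0.3091 0.1039] [ 9  9 10] [0.509  0.3091 0.1038]
211 385 [0.5091 0.3099 0.0928] [11 10 10] [0.5092 0.3099 0.0925]
212 390 [0.5092 0.3108 0.0815] [8 9 7] [0.5095 0.3106 0.0808]
213 395 [0.5096 0.3115 0.069 ] [9 8 8] [0.5094 0.3117 0.0696]
0.0004737650819223572 0.0
```

View pics/z1.png

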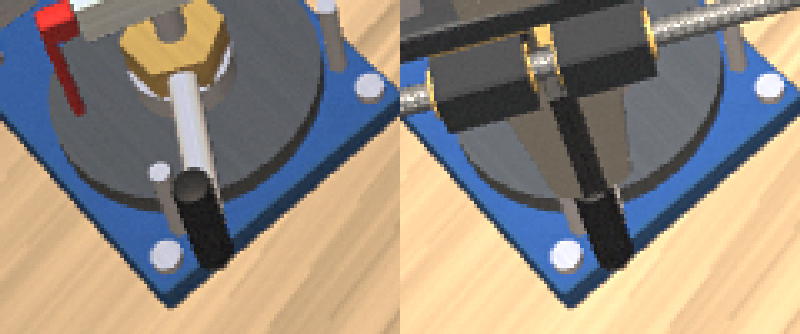

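```bash
python3 - <<'E'
from h import *
np.set_printoptions(precision=4,suppress=True)
f=np.load("side1.npz"); f0=np.load("side0.npz")
P=cloud("side",f["p"],f["d"]); ch=(f["d"]<f0["d"]-.012)
m=ch&(np.hypot(P[...,0]-.5136,P[...,1]-.3061)<.05)&(P[...,2]<.17)
Q=P[m]; o=np.argsort(Q[:,2]); print(len(o)); print(np.c_[Q[o[:160:12]],np.argwhere(m)[o[:160:12]]])
E
```

```text
651
[[  0.5102   0.3158   0.1184 378.     203.    ]
 [  0.5064   0.313    0.1203 377.     207.    ]
 [  0.5043   0.3115   0.1222 376.     209.    ]
 [  0.5064   0.3138   0.1239 376.     206.    ]
 [  0.5051   0.3134   0.1245 376.     207.    ]
 [  0.514    0.3213   0.1256 377.     196.    ]
 [  0.4986   0.3019   0.1268 370.     218.    ]
 [  0.5129   0.3203   0.1276 376.     197.    ]
 [  0.5033   0.3077   0.1289 371.     211.    ]
 [  0.5045   0.3109   0.1304 372.     208.    ]
 [  0.503    0.3075   0.1312 370.     211.    ]
 [  0.5138   0.3212   0.1326 374.     195.    ]
 [  0.4988   0.3018   0.1332 367.     217.    ]
 [  0.5032   0.3097   0.1345 370.     209.    ]]
```

Fingers seen shut in the side view with their lowest visible point at z≈0.118, above the pin, though the TCP reads 0.083. So the real tips sit about 35 mm higher than reported. I'll go lower with the fingers open and a force check, then grasp again.

```bash
python3 - <<'E'
from h import *
np.set_printoptions(precision=4,suppress=True)
f0=np.load("side0.npz"); P=cloud("side",f0["p"],f0["d"]); print("posts",P[371:374,198],P[322:324,248])
effector.release(); s=env.sense(); print(s["t"],s["gripper_width"])
for z in (.065,.047):
    env.movel(on_arc(141.5,z),rate=.08); s=env.sense(); print(s["t"],s["ee_pos"],s["wrist_force"])
    if abs(s["wrist_force"][2])>6: break
else:
    p,d=viewer.read_camera("side"); np.savez("side2.npz",p=p,d=d); cv2.imwrite("pics/s2.png",p[250:450,90:330,::-1].repeat(3,0).repeat(3,1))
    effector.grasp(15); s=env.sense(); print(s["t"],s["gripper_width"],s["grasp_force"],s["wrist_force"])
    if .010<s["gripper_width"]<.018: swing(141.5,201,6,.047)
E
```

```text
posts [[0.5492 0.2961 0.0631]
 [0.5495 0.2964 0.0607]
 [0.5478 0.2979 0.0622]] [[0.5422 0.2052 0.0627]
 [0.5416 0.2061 0.0619]]
5.9833 0.09211856595453485
6.3583 [0.513  0.3057 0.0639] [-0.2586  0.228  -0.49  ]
6.7333 [0.5132 0.3058 0.0462] [ 0.0396 -0.2181  0.1151]
7.9417 0.013755679938056316 15.000024139881134 [ 1.0017  1.9245 -1.9301]
151.4 t 8.27 F [-1.4 -1.8  1.2] tan 2.2 w 0.0136
161.3 t 8.59 F [-0.8 -1.8  1.2] tan 1.9 w 0.0131
171.2 t 8.92 F [ 0.2 -2.8  0.8] tan 2.7 w 0.0134
181.2 t 9.24 F [ 0.8 -3.1 -0.1] tan 3.1 w 0.0138
191.1 t 9.57 F [ 0.9 -2.4 -0.3] tan 2.5 w 0.0133
201.0 t 9.89 F [ 2.8 -1.3 -1.2] tan 2.2 w 0.0139
```

```bash
python3 - <<'E'
from h import *
np.set_printoptions(precision=4,suppress=True)
effector.release(); p0=env.sense()["ee_pos"]; env.movel([p0[0],p0[1],.10],rate=.2)
env.reach([*AX,.11],R(239)); s=env.sense(); print(s["t"],s["ee_pos"])
env.movel([*AX,.046],rate=.1); s=env.sense(); print(s["t"],s["ee_pos"],s["wrist_force"])
ims=[]
for c,(u,v) in(("top",(140,240)),("side",(205,345))):
    p,d=viewer.read_camera(c); np.savez(c+"3.npz",p=p,d=d); ims.append(cv2.resize(p[v-90:v+90,u-120:u+120],(400,300)))
cv2.imwrite("pics/g3.png",cv2.convertScaleAbs(np.hstack(ims)[:,:,::-1],alpha=1.4))
E
```

```text
12.15 [0.5865 0.2463 0.1083]
12.9417 [0.5884 0.2472 0.0464] [ 0.6349  0.2694 -0.0889]
```

View pics/g3.png

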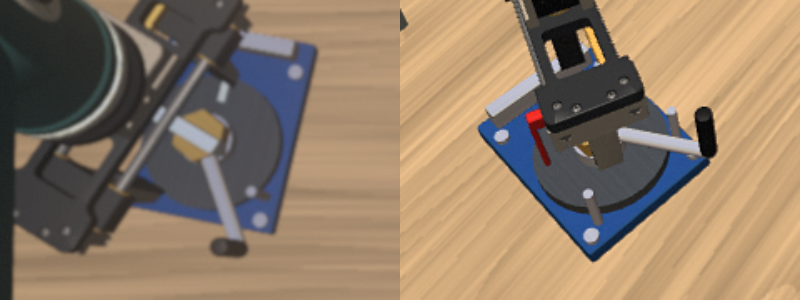

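```bash
cat >> h.py <<'E'
def tyaw(s): r=s["tcp_rot"]; return np.degrees(np.arctan2(r[1][0],r[0][0]))
def turn_to(target):
    for k in range(3):
        s=env.sense(); dq=(target-tyaw(s)+180)%360-180
        if abs(dq)<.2: break
        q=np.array(s["joint_positions"],float); q[6]+=np.radians(dq); env.goto_joints(q)
        s=env.sense(); print("turn",round(dq,2),"yaw",round(tyaw(s),2),"t",round(s["t"],2),"pos",np.round(s["ee_pos"],4),"F",np.round(s["wrist_force"],1),"M",np.round(s["moment"],2))
E
python3 - <<'E'
from h import *
effector.grasp(30); s=env.sense(); print(s["t"],s["gripper_width"],s["grasp_force"],s["wrist_force"],tyaw(s))
if .009<s["gripper_width"]<.016:
    turn_to(204); turn_to(168.6)
    print(env.sense()["gripper_width"])
E
```

```text
14.225 0.011976554762033497 29.996911631897092 [ 2.93918602 -0.97017975 -1.95425758] -121.01645964563075
turn -34.98 yaw -155.89 t 14.86 pos [0.5885 0.2469 0.046 ] F [1.  0.1 0.5] M [ 0.24 -0.03 -0.13]
turn -35.51 yaw 168.76 t 15.5 pos [0.5885 0.2476 0.046 ] F [ 0.4  2.  -1.3] M [ 0.45 -0.25 -0.1 ]
0.011318242013006699
```

```bash
cat >> h.py <<'E'
START=[-1.288,0.468,-0.012,1.603,0.006,1.071,-0.056]
def look(tag):
    ims=[]
    for c,(u,v) in(("top",(140,240)),("side",(205,345))):
        p,d=viewer.read_camera(c); np.savez(c+tag+".npz",p=p,d=d); ims.append(cv2.resize(p[v-90:v+90,u-120:u+120],(400,300),interpolation=cv2.INTER_CUBIC))
        m=measure(c,p,d,AX); print(c,{k:np.round(v,4).tolist() for k,v in m.items()}, "yaw",yaw_of(c,p,d,AX)[0])
    cv2.imwrite(f"pics/g{tag}.png",cv2.convertScaleAbs(np.hstack(ims)[:,:,::-1],alpha=1.4))
E
python3 - <<'E' 2>&1 | grep -v -i warn
from h import *
effector.release(); env.movel([*AX,.13],rate=.2); env.goto_joints(START); print(env.sense()["t"]); look("4")
E
```

```text
19.225
top {'ztop': 0.106, 'bar_c': [0.5884, 0.2454, 0.1057], 'bar_ang': -10.884, 'red_ang': -12.7245, 'red_r': 0.0403, 'line_ang': -12.9703, 'line_n': 17, 'line_r': 0.0416, 'pin': [0.4997, 0.2079, 0.1018], 'pintop': [0.4999, 0.2114, 0.1072], 'pin_ang': -156.1145, 'pin_r': 0.0965, 'n': [158, 79]} yaw -11.562911987304688
side {'ztop': 0.1055, 'bar_c': [0.5855, 0.249, 0.1052], 'bar_ang': -11.5166, 'red_ang': -9.7397, 'red_r': 0.0408, 'line_ang': -10.2689, 'line_n': 20, 'line_r': 0.0422, 'pin': [0.4963, 0.2172, 0.095], 'pintop': [0.4987, 0.2148, 0.1064], 'pin_ang': -161.9907, 'pin_r': 0.0964, 'n': [258, 97]} yaw -11.320976257324219
```

View pics/g4.png

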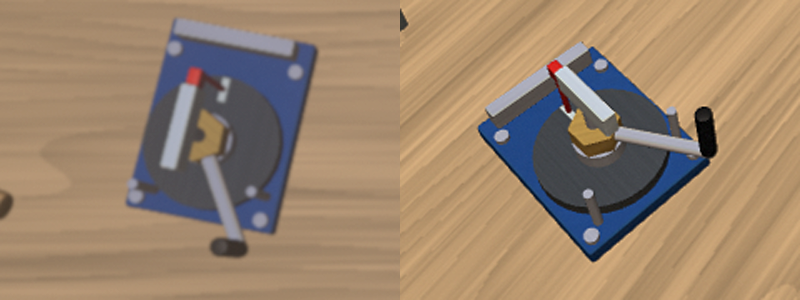

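The pointer needle lands on the white line at crop px (223,90). Bar angle −10.9/−11.5° against base yaw −11.6/−11.3°, and the lever pin is at about 201°. Next I'll retighten.

```bash
python3 - <<'E' 2>&1 | grep -v -i warn
from h import *
env.reach(on_arc(201,.12),R(201)); env.movel(on_arc(201,.047),rate=.15); effector.grasp(20); s=env.sense(); print(s["t"],s["gripper_width"],s["wrist_force"])
if .010<s["gripper_width"]<.018:
    swing(201,143,6,.047); print(swing(143,133,10,.047,stop=15))
E
```

```text
22.9417 0.013430744430765584 [-0.70219588  0.25060596 -0.05553465]
191.3 t 23.26 F [-0.8  3.  -0.8] tan -3.1 w 0.0136
181.7 t 23.57 F [-0.2  3.1 -0.8] tan -3.1 w 0.013
172.0 t 23.89 F [-0.3  3.  -1.5] tan -2.9 w 0.0128
162.3 t 24.21 F [-0.7  2.2 -0.7] tan -1.9 w 0.0132
152.7 t 24.52 F [-0.6  2.9 -0.9] tan -2.3 w 0.0131
143.0 t 24.84 F [-0.7  4.2  0.2] tan -2.9 w 0.0131
142.0 t 25.09 F [-4.4  0.6  2.6] tan 2.2 w 0.0133
141.0 t 25.34 F [-4.8  1.5  3.7] tan 1.9 w 0.0131
140.0 t 25.59 F [-4.4  2.   3.2] tan 1.3 w 0.0133
139.0 t 25.84 F [-4.2  2.2  2.4] tan 1.1 w 0.0134
138.0 t 26.09 F [-5.   2.4  2.7] tan 1.5 w 0.0134
137.0 t 26.34 F [-6.8  0.7  5.1] tan 4.1 w 0.0133
136.0 t 26.59 F [-10.   -2.7   9.2] tan 8.9 w 0.0133
135.0 t 26.84 F [-12.9  -5.1  12.2] tan 12.7 w 0.0136
134.0 t 27.09 F [-15.   -8.1  15.5] tan 16.4 w 0.0133
134.0
```

```bash
python3 - <<'E' 2>&1 | grep -v -i warn
from h import *
effector.release(); p=env.sense()["ee_pos"]; env.movel([p[0],p[1],.13],rate=.2); env.goto_joints(START); print(env.sense()["t"]); look("5")
E
```

```text
30.475
top {'ztop': 0.106, 'bar_c': [0.5884, 0.2454, 0.1057], 'bar_ang': -11.0079, 'red_ang': -12.6496, 'red_r': 0.0404, 'line_ang': -12.3276, 'line_n': 17, 'line_r': 0.0419, 'pin': [0.5169, 0.3042, 0.0979], 'pintop': [0.5172, 0.3073, 0.1072], 'pin_ang': 141.1847, 'pin_r': 0.0912, 'n': [205, 86]} yaw -11.5458984375
side {'ztop': 0.1055, 'bar_c': [0.5857, 0.249, 0.1051], 'bar_ang': -11.4173, 'red_ang': -9.6286, 'red_r': 0.0405, 'line_ang': -10.2714, 'line_n': 20, 'line_r': 0.0426, 'pin': [0.5133, 0.3125, 0.0961], 'pintop': [0.5163, 0.311, 0.1064], 'pin_ang': 138.758, 'pin_r': 0.0993, 'n': [300, 122]} yaw -11.3966064453125
```

View pics/g5.png

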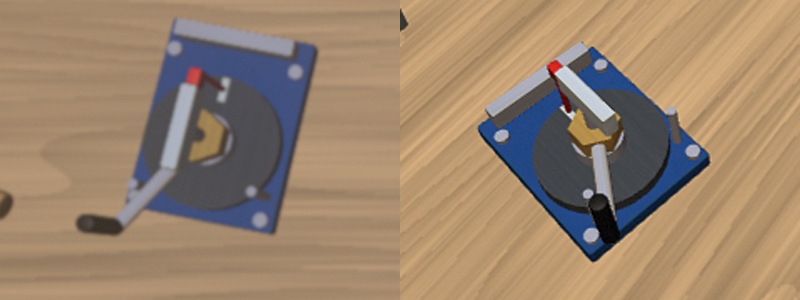

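The lever is home: pin angle about 138.6°, which is yaw + 150°. The needle is still on the line at (223,90), and the arm is clear.

```bash
python3 -c "
from h import *
print(workorder.finish_job())"
```

```text
the job is handed in; nothing more can be done
None
```

On the blue stop I loosened the jam nut about 60°, turned the pointer onto the white line (within about 0.5° by camera), and swung the lever fully home with the pointer unmoved; the yellow stop was not touched, and the job went in at about 30 s of the 64 s allowed.

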